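# Centre the UV lamp on its charging plinth

## Task

The cordless UV lamp stands off-centre on its round charging plinth and will not charge. Nudge it with light taps or pushes of a fingertip against its wide steel foot until it stands upright, centred on the plinth with an even rim showing all round, then take the hand away. Do not lift or tip it or touch the glass tower above the foot, and leave the other things on the mat where they are.

Things in the scene. Friction and masses are not known exactly. Their poses are not given: they have to be found in the camera images.
- lamp_axis (a point): centre of the underside of the UV lamp; z points up along the lamp's axis. The lamp is loose, 191 mm high, about 0.42 kg. It bears on the plinth only by a dark rubber ring 44 mm across and 5 mm high (friction about 0.6): it slides when pushed low on the foot's rim, stays where it is left, and topples if pushed higher up.
- lamp: the whole lamp, foot and tower; origin at the centre of its underside. Its brushed-steel foot is 92 mm across (46 mm radius): an upright rim from 5 to 18 mm above the plinth top, then a dome narrowing to 44 mm across at 34 mm.
- tower: the lamp's fragile upper part, fixed on the foot: quartz tube between four guard rods, 36 mm across, with a steel cap 40 mm across and a carrying ring on top; it reaches from 34 to 191 mm above the lamp's underside. Origin on the lamp's axis at the tower's lower end. Not to be touched.
- plinth_top (a point): centre of the flat top of the round charging plinth, a white disc with a dark inset top, 108 mm across, fixed on the mat; its top is 30 mm above the table. Amber light on its -x side, 31 mm power inlet stub on its +x side. The lamp starts 20 to 36 mm off its centre; a centred foot leaves an 8 mm rim all round.
- brush: slicker brush, wooden handle and pad, 200 x 100 x 28 mm, lying flat; on the mat, which is 3 mm thick; origin at its underside
- clipper: black cordless hair clipper lying down, 190 x 46 x 36 mm; on the mat, which is 3 mm thick; origin at its underside
- grinder: blue round nail grinder lying down, 150 mm long, 32 mm thick; on the mat, which is 3 mm thick; origin at its underside
- comb: flat steel comb, 180 x 30 x 6 mm; on the mat, which is 3 mm thick; origin at its underside
- blade_a: detachable steel clipper blade, 42 x 40 x 13 mm; on the mat, which is 3 mm thick; origin at its underside
- blade_b: detachable steel clipper blade, 42 x 40 x 13 mm; on the mat, which is 3 mm thick; origin at its underside
- oil: small yellow bottle of clipper oil, 36 mm across, 100 mm high, standing; on the mat, which is 3 mm thick; origin at its underside
Not all that is in view belongs to the job. What is shaped like the lamp but turquoise or yellow is not meant.

How it is judged (in metres and radians):
At the end, for the whole second after the job is handed in: the lamp stands upright (within 0.05 rad) and still on the plinth's top, its axis within 6 mm of the plinth's centre (horizontal distance between lamp_axis and plinth_top below 0.006 m and angle between lamp's own z axis and vertical below 0.05 rad and z of lamp_axis in the frame of plinth_top between -0.003 and 0.003 m and linear speed of lamp below 0.01 m/s and angular speed of lamp below 0.1 rad/s); the robot touches nothing.
It fails at once if the lamp was lifted more than 10 mm off the plinth (z of lamp_axis in the frame of plinth_top above 0.01 m).
It fails at once if the lamp was tipped by more than 0.2 rad or knocked off the plinth (angle between lamp's own z axis and vertical above 0.2 rad or z of lamp_axis in the frame of plinth_top below -0.01 m).
It fails at once if the lamp was pushed hard (more than 12 N) (contact force between any of the fingers, the arm and lamp above 12 N).
It fails at once if the lamp's tower was touched (contact force between any of the fingers, the arm and tower above 0.3 N).
It fails at once if something else on the mat was moved by more than 15 mm (distance of any of brush, clipper, grinder, comb, blade_a, blade_b, oil from where it was at the start of the episode above 0.015 m).
It also fails if it takes over 48 s, if anything falls off the work surface, if the arm or the gripper's body presses on something with over 40 N, if the wrist force passes 120 N, or if a joint passes its speed limit or range.

## Robot

A 6-joint arm with a two-finger parallel gripper is mounted at the origin on the work surface. World frame = base frame: x ahead of the robot, y to its left, z up, the work surface at z = 0. Lengths are in mm, angles in rad, forces in N, time in s.
With the tool pointing down it reaches from about 325 to 900 mm from the base axis. Payload 6.1 kg.
Tool frame: the origin (TCP) lies midway between the tips of the shut fingers; the grasp point (between the pads) lies robot.hold_point_z behind it (robot.hold_point_z is the distance from the TCP to the grasp point, in mm); z points along the fingers, y is the line along which they close (so a half turn about z gives the same grasp; the last joint's range is limited). The gripper opens to 85 mm and grips with 20 to 120 N. Pads are 22 mm wide; open, the fingers measure 114 mm over their backs; the gripper's body (76 mm by 85 mm) begins 54 mm behind the grasp point. The pads swing forward as they close: fully open they stand 13 mm farther back than shut.
Start: joints at [1.002, 0.22, 1.526, -0, 1.395, -0.126], TCP at [267.792, 564.715, 231.3] pointing down, gripper open.
Joint ranges: [-2.98, 2.98], [-0.91, 2.08], [0.09, 2.57], [-1.24, 4.39], [0.2, 2.65], [-2.68, 2.68]. Speed limits (rad/s): [2.57, 2.57, 3.01, 3.14, 3.14, 3.14].

## Interface

Orientations are given as [roll, pitch, yaw] about the fixed x, y, z axes, in that order (R = Rz(yaw) Ry(pitch) Rx(roll)).
In Python, from bench import robot gives the robot as it stands. The module is installed in compiled form; this text tells all that it offers.
- The arm moves only by the shell command python3 -m jog 'ROWS' [FORCE]. ROWS is JSON, a list of rows, each a list of 7 numbers: the turn, a rotation vector about the tool's x, y, z in units of 5 degrees (1.0 is 5 degrees), then the shift along the tool's x, y, z in m, then the finger opening in m, from 0 to 0.0854. In form: [[ax, ay, az, dx, dy, dz, hand], ...]. A call has 1 to 8 rows; each row is the pose to reach, as a shift and turn from the pose commanded when the call began, along the tool's axes at that moment; what a row does not reach only later rows make up. A row lasts 1/10 s, in which the tool goes at most 50 mm and 8.59 degrees, less where a joint would pass 70% of its speed; a pose out of reach is approached as far as the arm can. A call with a gripper value outside its range is refused whole. The fingers move at their own pace and stop on an object; FORCE is the grip in N (left out, the last holds). Time passes only in rows, so rows that repeat a pose let the fingers close. It gives the time, the measured TCP pose, the force, the opening and the grip force at its end, in the units of the state.
- robot.read_state(): the state, without advancing time (a new reading comes with each control period).
- robot.get_image(name): name is "side" or "top"; returns a dict with "pixels" (480x640x3 uint8, red, green, blue), "K" (3x3 intrinsics, pixels), "R" (3x3) and "t" (3): a world point X has camera coordinates R X + t. Camera axes: x right, y down, z forward; pixel columns grow to the right and rows downward; lengths in mm; the calibration is good to about 2 mm. A picture is of the moment at which its call begins. There is no depth.
- robot.finish_job(): hands the job in; it is judged then, once.
The state is a dict: "clock": time; "q": joint angles; "qd": joint speeds; "joint_efforts": joint torques, N m; "tcp_pos": TCP position; "tool_rot": TCP orientation; "force": force on the tool from outside, world axes, zero at the start; "moment": the same for the moment, N m; "opening": finger opening in mm; "grasp_force": force on a finger pad.
Only numpy, scipy, OpenCV 4.12 (cv2) and the standard library are available. Lean on these libraries where they do the work, as an engineer would, in place of code of your own. Each camera call takes 0.05 s, during which the arm holds its last target. There are 200 camera calls.

## Working session

There is one attempt and no reset: what is moved stays moved. The work goes in short steps, Python scripts to look and compute and a shell command to move; the robot and the scene stay as the last step left them, time stands still between calls to the robot, and variables do not carry over. Pictures are saved under pics/ and viewed, at most 10 in all, crops included, and the job is handed in when it is done.

```bash
mkdir -p pics; python3 - <<'E'
from bench import robot
import cv2
s=robot.read_state();print({k:s[k] for k in('clock','tcp_pos','tool_rot','force','opening')},robot.hold_point_z)
for n in('top','side'):
    d=robot.get_image(n);cv2.imwrite(f'pics/{n}0.png',d['pixels'][:,:,::-1]);print(n,d['K'].tolist(),d['R'].round(4).tolist(),d['t'].round(1).tolist())
E
```

```text
{'clock': 0.0, 'tcp_pos': array([267.4779439 , 564.19683409, 230.2035292 ]), 'tool_rot': array([-3.13966560e+00, -2.11272052e-04,  2.69878925e+00]), 'force': array([ 0.26712844,  0.9879229 , -0.13190586]), 'opening': 85.66440761293825} 18.700000000000003
top [[441.5399809389921, 0.0, 313.0175533953159], [0.0, 441.5399809389921, 238.53418090654878], [0.0, 0.0, 1.0]] [[-0.0052, -0.9999, -0.0145], [-0.9867, 0.0075, -0.1623], [0.1624, 0.0135, -0.9866]] [66.0, 527.6, 774.3]
side [[583.7962774570605, 0.0, 318.86000169055603], [0.0, 583.7962774570605, 239.32081592938852], [0.0, 0.0, 1.0]] [[0.83, -0.5576, -0.0169], [-0.4115, -0.5915, -0.6934], [0.3766, 0.5824, -0.7204]] [-410.2, 290.0, 1057.3]
```

View pics/top0.png

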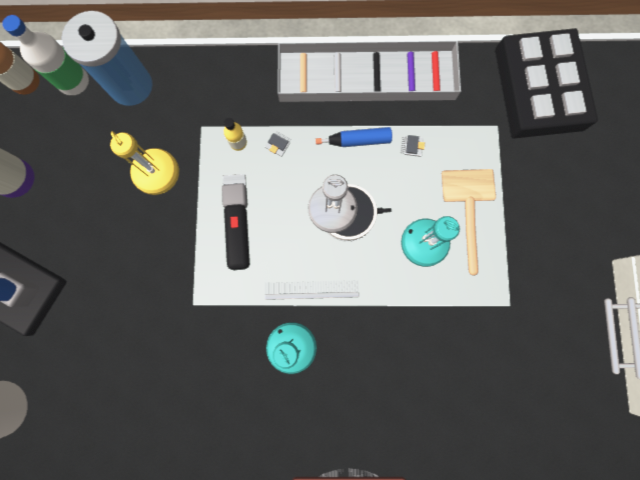

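View pics/side0.png

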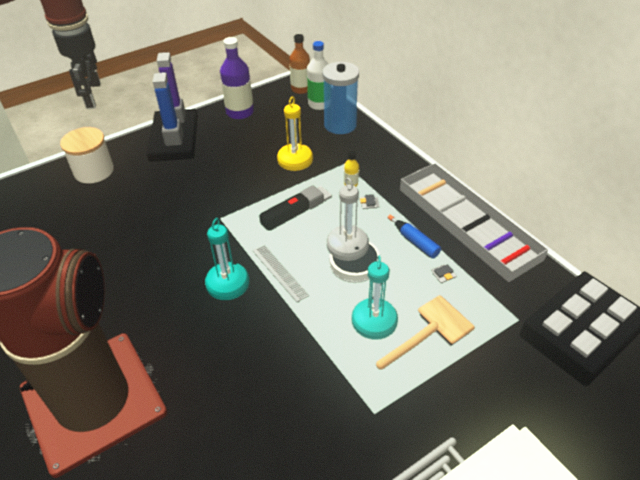

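The top view shows the lamp's foot at about (332,208) and the plinth at about (350,212), with its inlet pointing right. The lamp therefore sits to the left (+y) of centre. I'll zoom in on both views.

```bash
python3 - <<'E'
import cv2,numpy as np
a=cv2.imread('pics/top0.png')[165:250,290:400];b=cv2.imread('pics/side0.png')[175:295,305:405]
a=cv2.resize(a,None,fx=4,fy=4,interpolation=cv2.INTER_CUBIC);b=cv2.resize(b,None,fx=3.5,fy=3.5,interpolation=cv2.INTER_CUBIC)
c=np.zeros((430,800,3),np.uint8);c[:a.shape[0],:440]=a;c[:b.shape[0],445:445+b.shape[1]]=b
cv2.imwrite('pics/crop0.png',c)
E
```

```text
(no output)
```

View pics/crop0.png

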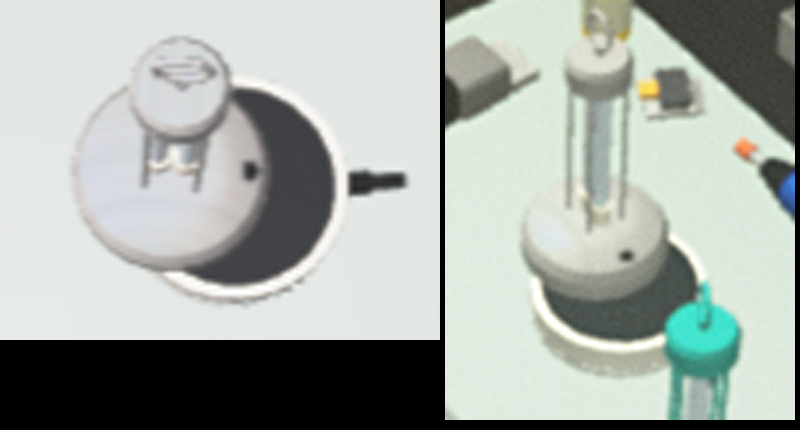

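In the crop, the foot spans roughly crop x 72–268, with its centre left of the inset. The inset's right edge is at about crop x 335, and the inlet points right (-y). Next I'll fit circles to the edges on the right planes.

```bash
cat > h.py <<'E'
import cv2,numpy as np
from scipy.optimize import least_squares
from bench import robot
def cast(d,uv,z):
    uv=np.atleast_2d(uv).astype(float);R=d['R'];C=-R.T@d['t']
    r=np.c_[uv,np.ones(len(uv))]@np.linalg.inv(d['K']).T@R
    z=np.broadcast_to(z,len(uv));return (C+r*((z-C[2])/r[:,2])[:,None])[:,:2]
def proj(d,P):
    p=(np.atleast_2d(P)@d['R'].T+d['t'])@d['K'].T;return p[:,:2]/p[:,2:]
def edge(d,c,rad,z,angs,tol,sign=0,img=None):
    """edge points near the world circle (c,rad,z): strongest step along the radial direction"""
    g=cv2.GaussianBlur(d['pixels'],(0,0),0.8).astype(np.float32) if img is None else img
    out=[];rr=np.arange(rad-tol,rad+tol,.3)
    for a in angs:
        u=np.array([np.cos(a),np.sin(a)])
        uv=proj(d,np.c_[c+rr[:,None]*u,np.full(len(rr),z)]).astype(np.float32)
        s=cv2.remap(g,uv[None,:,0],uv[None,:,1],cv2.INTER_CUBIC)[0].mean(1)
        gr=np.gradient(s);m=gr*sign if sign else abs(gr);k=m.argmax();out.append((a,rr[k],m[k]))
    return np.array(out)
def fit(e,c,rad=None):
    P=c+e[:,1:2]*np.c_[np.cos(e[:,0]),np.sin(e[:,0])]
    f=lambda p:np.hypot(*(P-p[:2]).T)-(p[2] if rad is None else rad)
    r=least_squares(f,np.r_[c,[] if rad else 50],loss='soft_l1',f_scale=.7);return r.x,np.abs(f(r.x))
E
python3 - <<'E'
from h import *
d=robot.get_image('top');print('C',(-d['R'].T@d['t']).round(1))
pl=cast(d,[290+238/4,165+188/4],30)[0];ft=cast(d,[290+170/4,165+172/4],48)[0];print(pl,ft)
A=np.radians
ang=np.arctan2
for it in range(3):
    # inset: dark -> white outward, on -y side
    e=edge(d,pl,49,30,A(np.arange(-150,-20,4)),7,+1);pl,r=fit(e,pl)[0][:2],fit(e,pl)
    print('inset',r[0].round(1),r[1].mean().round(2))
for it in range(3):
    # foot left half, far side silhouettes
    e=edge(d,ft,46,48,A(np.arange(40,200,4)),7);x,res=fit(e,ft);x2,res2=fit(e,ft,46);ft=x2
    print('foot',x.round(1),res.mean().round(2),x2.round(1),res2.mean().round(2))
    print(e[::3,1].round(1))
s=robot.get_image('side')
pl2=cast(s,[305+(622-445)/3.5,175+270/3.5],30)[0];f2=cast(s,[305+(595-445)/3.5,175+235/3.5],48)[0];print(pl2,f2)
for it in range(3):
    e=edge(s,pl,49,30,A(np.arange(-160,-30,4)),7,+1);x=fit(e,pl);print('side inset',x[0].round(1),x[1].mean().round(2))
E
```

```text
C [395.2  51.6 850.5]
[580.79917465  -6.78832445] [584.61990182  25.96946288]
inset [582.8  -4.1  47.9] 0.42
inset [582.7  -4.   48. ] 0.46
inset [582.8  -3.7  48.2] 0.44
foot [585.7  24.3  48.7] 0.53 [584.4  27.3] 0.86
[48.  48.3 46.5 47.1 47.4 46.5 47.4 46.8 47.1 47.1 46.2 47.7 47.1 51.3]
foot [585.1  25.2  48. ] 0.61 [584.2  27.5] 0.76
[47.7 46.5 45.3 45.6 46.2 45.  45.9 46.5 45.6 46.2 45.9 47.1 45.6 51.3]
foot [585.2  25.   48.1] 0.58 [584.2  27.4] 0.75
[48.  46.5 45.6 45.3 45.9 45.  45.6 46.2 45.3 45.9 45.6 46.8 45.3 50.7]
[589.07524482  -1.43425849] [582.54839952  18.43139931]
side inset [580.6  -5.5  48. ] 1.67
side inset [580.6  -5.5  48. ] 1.67
side inset [580.6  -5.5  48. ] 1.67
```

```bash
python3 - <<'E'
from h import *
d=robot.get_image('top');print(cast(d,[[224,195],[247,195],[227,268],[248,268]],39).round(),cast(d,[238,145],15).round())
E
python3 -m jog '[[0,0,-5.1,-0.469,-0.253,0,0.04],[0,0,-5.1,-0.469,-0.253,0,0.04],[0,0,-5.1,-0.469,-0.253,0,0.04],[0,0,-5.1,-0.469,-0.253,0,0.04],[0,0,-5.1,-0.469,-0.253,0,0.04],[0,0,-5.1,-0.469,-0.253,0,0.04],[0,0,-5.1,-0.469,-0.253,0,0.04],[0,0,-5.1,-0.469,-0.253,0,0.04]]'
```

```text
[[614. 231.]
 [613. 188.]
 [475. 222.]
 [475. 183.]] [[723. 211.]]
clock: 1.05
tcp_pos: [500.9, 246.7, 231.5]
tool_rot: [3.141, 0.0, -3.139]
force: [1.8, 1.1, 0.0]
opening: 40.1
grasp_force: 0.0
```

```bash
python3 -m jog '[[0,0,0.7,-0.089,-0.115,0,0.04],[0,0,0.7,-0.089,-0.115,0,0.04],[0,0,0.7,-0.089,-0.115,0,0.04],[0,0,0.7,-0.089,-0.115,0.04,0.04],[0,0,0.7,-0.089,-0.115,0.09,0.04],[0,0,0.7,-0.089,-0.115,0.14,0.04],[0,0,0.7,-0.089,-0.115,0.17,0.04],[0,0,0.7,-0.089,-0.115,0.17,0.04]]'
python3 - <<'E'
from h import *
a=robot.get_image('top')['pixels'][130:250,260:400];b=robot.get_image('side')['pixels'][140:300,290:430]
c=np.zeros((500,800,3),np.uint8);a=cv2.resize(a,(396,340),interpolation=2);b=cv2.resize(b,(400,457),interpolation=2);c[:340,:396]=a;c[:457,400:]=b
cv2.imwrite('pics/c1.png',c[:,:,::-1])
E
```

```text
clock: 1.85
tcp_pos: [584.5, 133.1, 55.3]
tool_rot: [-3.14, -0.011, 3.083]
force: [-0.7, -0.1, -0.8]
opening: 40.1
grasp_force: 0.0
```

View pics/c1.png

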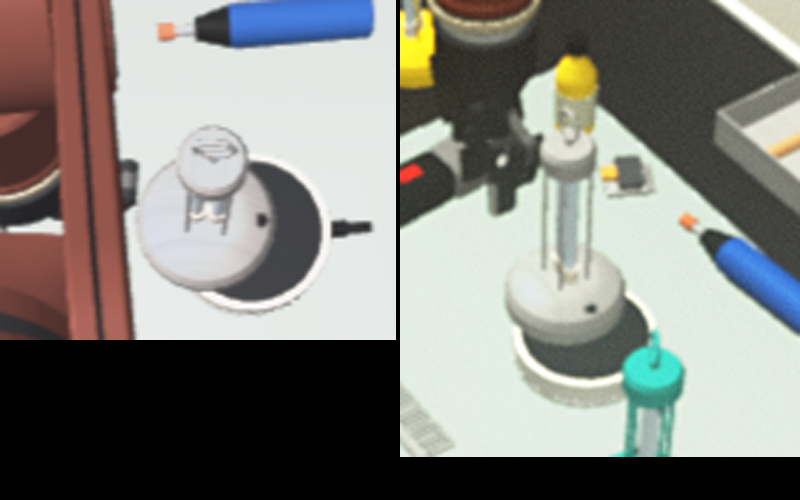

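The top view shows the leading finger's edge just left of the foot, at crop (137,185). The side view shows its tip at crop (500,207), clear of the lamp. I'll check its height next.

```bash
python3 - <<'E'
from h import *
s=robot.get_image('side');t=robot.get_image('top');st=robot.read_state();print(st['tcp_pos'],st['tool_rot'])
for z in(50,55,60,65): 
  p=proj(s,[[586,100,z],[586,112,z],[575,100,z],[597,100,z]])
  print(z,((p-[290,140])*[400/140,457/160]+[400,0]).round().tolist(), ((proj(t,[[586,98.5,z]])-[260,130])*[396/140,340/120]).round())
E
```

```text
[591.5364655  134.01314684  64.24689444] [3.14092429 0.00457902 3.08296312]
50 [[508.0, 226.0], [499.0, 217.0], [496.0, 232.0], [519.0, 220.0]] [[ 95. 219.]]
55 [[508.0, 221.0], [499.0, 213.0], [496.0, 227.0], [519.0, 216.0]] [[ 94. 217.]]
60 [[507.0, 217.0], [499.0, 208.0], [496.0, 222.0], [519.0, 211.0]] [[ 94. 216.]]
65 [[507.0, 212.0], [499.0, 203.0], [496.0, 218.0], [519.0, 206.0]] [[ 93. 214.]]
```

```bash
python3 -m jog '[[1,0,0,0,0,0,0.04],[2,0,0,0,0,0,0.04],[3,0,0,0,0,0,0.04],[4,0,0,0,0,0,0.04],[4,0,0,0,0,0,0.04],[4,0,0,0,0,0,0.04],[4,0,0,0,0,0,0.04],[4,0,0,0,0,0,0.04]]'
python3 - <<'E'
from h import *
for i in range(4):
  a=robot.get_image('top')['pixels'][130:250,260:400];st=robot.read_state();print(st['tcp_pos'].round(1),st['tool_rot'].round(3),st['force'].round(1))
b=robot.get_image('side')['pixels'][140:300,290:430]
c=np.zeros((500,800,3),np.uint8);a=cv2.resize(a,(396,340),interpolation=2);b=cv2.resize(b,(400,457),interpolation=2);c[:340,:396]=a;c[:457,400:]=b
cv2.imwrite('pics/c2.png',c[:,:,::-1])
E
```

```text
clock: 2.85
tcp_pos: [589.8, 133.0, 62.2]
tool_rot: [-2.794, 0.001, 3.081]
force: [0.0, -0.4, 0.8]
opening: 39.9
grasp_force: 0.0
[589.7 132.9  62. ] [-2.794e+00  1.000e-03  3.081e+00] [ 0.2 -0.3 -0.3]
[589.6 133.   61.8] [-2.793e+00  1.000e-03  3.081e+00] [0.2 0.2 0.7]
[589.5 133.1  61.7] [-2.793  0.     3.082] [-0.   0.8  0.1]
[589.4 133.2  61.5] [-2.793  0.     3.082] [ 0.1 -1.2 -0.6]
```

View pics/c2.png

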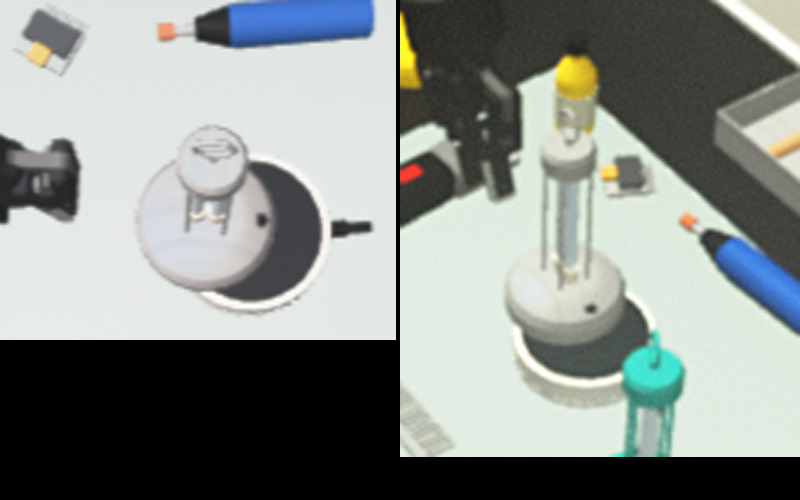

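The tilted hand is clear of the lamp. Its leading fingertip edge is at top crop x≈78, rows 140–222, and its side-view tip is at about (497,198).

```bash
python3 - <<'E'
from h import *
s=robot.get_image('side');t=robot.get_image('top')
for z in(70,76,82):
  print(z,cast(t,np.array([[78,145],[78,180],[78,215]])/[396/140,340/120]+[260,130],z).round(1).tolist(),cast(s,(np.array([[497,198],[487,196],[512,190]])-[400,0])/[400/140,457/160]+[290,140],z).round(1).tolist())
E
```

```text
70 [[630.5, 108.3], [607.2, 108.2], [584.1, 108.1]] [[585.3, 113.3], [580.2, 119.6], [600.0, 114.1]]
76 [[628.7, 107.9], [605.6, 107.8], [582.6, 107.7]] [[581.8, 108.0], [576.7, 114.3], [596.4, 108.8]]
82 [[626.9, 107.4], [603.9, 107.3], [581.2, 107.3]] [[578.2, 102.6], [573.2, 108.9], [592.7, 103.5]]
```

```bash
python3 -m jog '[[0,0,0,0,0.006,0.017,0.04],[0,0,0,0,0.0123,0.0338,0.04],[0,0,0,0,0.0123,0.0338,0.04],[0,0,0,0,0.003,0.0372,0.04],[0,0,0,0,-0.0065,0.0407,0.04],[0,0,0,0,-0.0112,0.0424,0.04],[0,0,0,0,-0.0112,0.0424,0.04],[0,0,0,0,-0.0112,0.0424,0.04]]'
python3 - <<'E'
from h import *
for i in range(3):
  a=robot.get_image('top')['pixels'][130:250,260:400];st=robot.read_state();print(st['tcp_pos'].round(1),st['tool_rot'].round(3),st['force'].round(1))
b=robot.get_image('side')['pixels'][140:300,290:430]
c=np.zeros((500,800,3),np.uint8);a=cv2.resize(a,(396,340),interpolation=2);b=cv2.resize(b,(400,457),interpolation=2);c[:340,:396]=a;c[:457,400:]=b
cv2.imwrite('pics/c3.png',c[:,:,::-1])
E
```

```text
clock: 4.0
tcp_pos: [588.3, 108.5, 25.9]
tool_rot: [-2.793, 0.001, 3.082]
force: [-0.0, 0.6, -0.3]
opening: 40.2
grasp_force: 0.0
[588.2 108.7  25.8] [-2.793e+00  1.000e-03  3.082e+00] [ 0.6 -0.1  0.4]
[588.1 108.9  25.7] [-2.793e+00  1.000e-03  3.083e+00] [ 0.3  0.4 -0.8]
[588.1 109.   25.6] [-2.793e+00  1.000e-03  3.083e+00] [-0.5 -0.6  0.2]
```

View pics/c3.png

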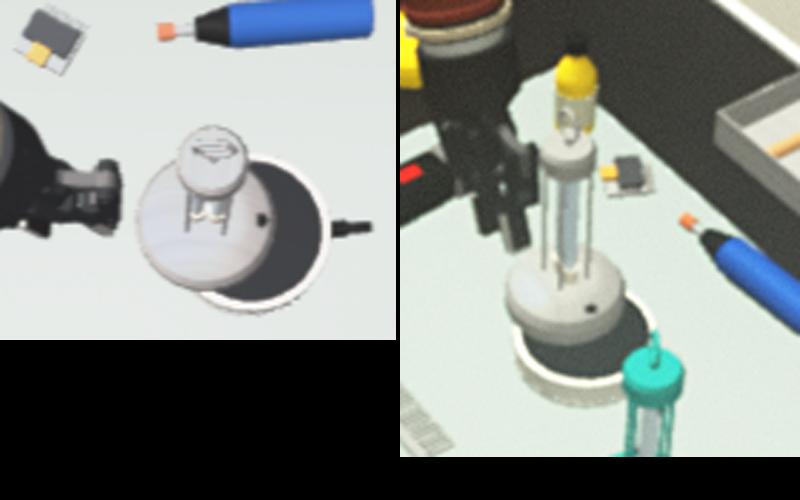

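The gap between finger and rim is about 17 crop px (11 mm) in the top view, and in the side view the tip is low beside the foot. I'll push slowly.

```bash
python3 -m jog '[[0,0,0,0,-0.0028,0.001,0.04],[0,0,0,0,-0.0056,0.002,0.04],[0,0,0,0,-0.0085,0.0031,0.04],[0,0,0,0,-0.0113,0.0041,0.04],[0,0,0,0,-0.0136,0.0049,0.04],[0,0,0,0,-0.015,0.0055,0.04],[0,0,0,0,-0.0164,0.006,0.04],[0,0,0,0,-0.0169,0.0062,0.04]]'
cat > m.py <<'E'
from h import *
import sys
A=np.radians;F=np.array(eval(sys.argv[1]),float)
d=robot.get_image('top');st=robot.read_state();print(st['clock'],st['tcp_pos'].round(1),st['force'].round(1))
for _ in range(3):
    e=edge(d,F,46,48,A(np.r_[-60:60:4,120:180:4]),6);F,res=fit(e,F,46)
print('lamp48',F.round(1),res.mean().round(2),'off',(F-[582.8,-3.9]).round(1))
p=np.array([582.8,-3.9]);e=edge(d,p,54,30,A(np.arange(-170,0,4)),5)
print('plinth outer',fit(e,p)[0].round(1),fit(e,p)[1].mean().round(2))
a=d['pixels'][150:260,280:390];b=robot.get_image('side')['pixels'][170:290,310:420]
c=np.zeros((440,800,3),np.uint8);c[:400,:400]=cv2.resize(a,(400,400),interpolation=2);c[:436,400:]=cv2.resize(b,(400,436),interpolation=2)
cv2.imwrite(sys.argv[2],c[:,:,::-1])
E
python3 m.py [584,20] pics/c4.png
```

```text
clock: 5.0
tcp_pos: [586.8, 90.8, 25.3]
tool_rot: [-2.793, 0.0, 3.083]
force: [-0.3, 3.5, -0.3]
opening: 39.8
grasp_force: 1.7
5.05 [586.8  90.8  25.3] [-0.2  1.9 -0.9]
lamp48 [585.1  21.7] 2.11 off [ 2.3 25.6]
plinth outer [582.9  -3.8  49.4] 0.98
```

View pics/c4.png

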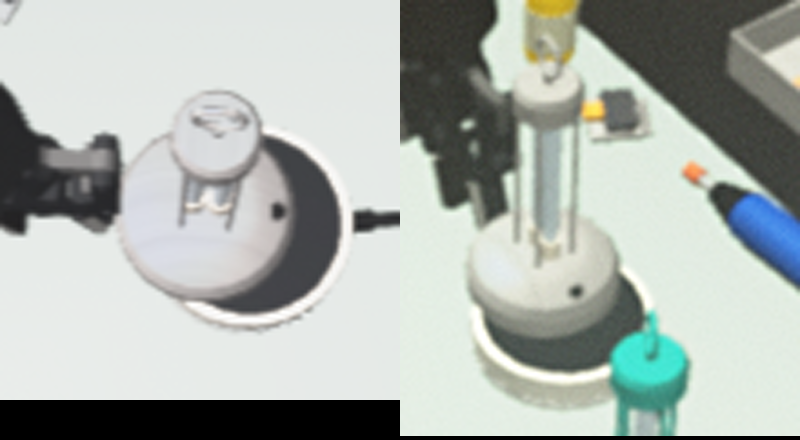

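The finger is in contact and the lamp has moved about 5 mm. The foot's edges are at crop x 118 and 293, and the force is about 3 N. I'll push 18 mm more.

```bash
python3 -m jog '[[0,0,0,0,-0.0024,0.0009,0.04],[0,0,0,0,-0.0047,0.0017,0.04],[0,0,0,0,-0.0071,0.0026,0.04],[0,0,0,0,-0.0094,0.0034,0.04],[0,0,0,0,-0.0118,0.0043,0.04],[0,0,0,0,-0.0141,0.0051,0.04],[0,0,0,0,-0.016,0.0058,0.04],[0,0,0,0,-0.0169,0.0062,0.04]]'
python3 m.py [583.5,3.5] pics/c5.png
```

```text
clock: 5.9
tcp_pos: [585.8, 72.6, 25.2]
tool_rot: [-2.793, 0.0, 3.083]
force: [-0.1, 3.5, 1.0]
opening: 39.9
grasp_force: 1.9
5.95 [585.7  72.5  25.2] [0.3 2.5 0.3]
lamp48 [583.8   2.5] 2.72 off [1.  6.4]
plinth outer [583.5  -3.3  50.1] 1.44
```

View pics/c5.png

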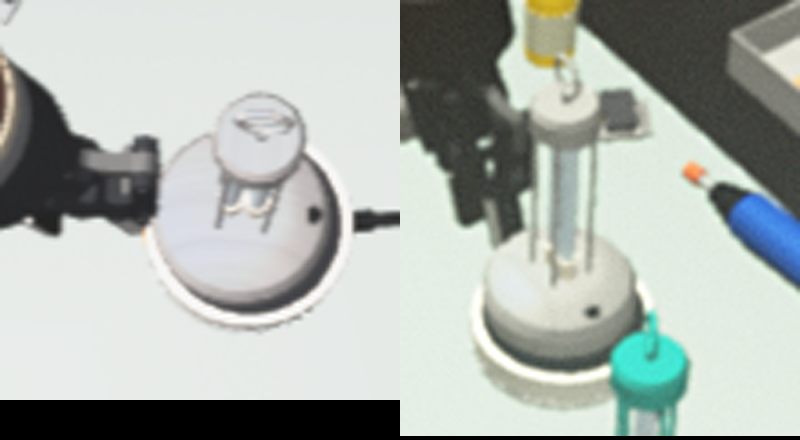

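The lamp is nearly there. The foot's edges are at crop x 158 and 333, the plinth's outer rim reaches x 353 on the right, and a sliver shows on the left.

```bash
python3 - <<'E'
from h import *
t=robot.get_image('top')
f=lambda c,z:cast(t,np.array(c)/(400/110)+[280,150],z).round(1).tolist()
print('foot L,R',f([[158,215],[333,215]],48),'foot bottom',f([[245,307]],35),'plinth R,bottom',f([[353,222],[250,329]],30), f([[339,222],[250,313]],30))
# per-direction edges
A=np.radians
for nm,c,r,z,an in(('foot',[583.5,2.5],46,48,range(-80,80,10)),('footlow',[583.5,2.5],46,35,range(-170,-100,10)),('plinth',[582.8,-3.9],54,30,range(-170,10,10))):
    e=edge(t,np.array(c),r,z,A(np.array(list(an))),5);print(nm,[(round(np.degrees(a)),round(x,1),round(m)) for a,x,m in e])
E
```

```text
foot L,R [[582.6, 42.8], [581.8, -46.6]] foot bottom [[536.7, -1.7]] plinth R,bottom [[582.2, -59.1], [526.0, -4.4]] [[582.3, -51.8], [534.4, -4.5]]
foot [(-80, np.float64(50.9), 12), (-70, np.float64(49.7), 12), (-60, np.float64(49.7), 11), (-50, np.float64(48.8), 9), (-40, np.float64(50.3), 2), (-30, np.float64(49.7), 3), (-20, np.float64(44.9), 3), (-10, np.float64(42.2), 3), (0, np.float64(45.5), 3), (10, np.float64(50.9), 1), (20, np.float64(46.1), 3), (30, np.float64(46.1), 3), (40, np.float64(46.4), 3), (50, np.float64(50.9), 7), (60, np.float64(45.2), 8), (70, np.float64(43.4), 10)]
footlow [(-170, np.float64(50.6), 13), (-160, np.float64(50.9), 12), (-150, np.float64(50.9), 8), (-140, np.float64(50.9), 6), (-130, np.float64(41.9), 6), (-120, np.float64(43.4), 5), (-110, np.float64(44.3), 6)]
plinth [(-170, np.float64(49.0), 12), (-160, np.float64(49.3), 10), (-150, np.float64(49.0), 9), (-140, np.float64(49.0), 11), (-130, np.float64(49.0), 10), (-120, np.float64(49.0), 9), (-110, np.float64(49.9), 8), (-100, np.float64(49.6), 9), (-90, np.float64(55.0), 14), (-80, np.float64(49.0), 8), (-70, np.float64(49.0), 10), (-60, np.float64(49.0), 12), (-50, np.float64(49.0), 8), (-40, np.float64(49.0), 7), (-30, np.float64(55.6), 2), (-20, np.float64(55.9), 2), (-10, np.float64(49.0), 3), (0, np.float64(55.0), 4)]
```

```bash
python3 -m jog '[[0,0,0,0,-0.0014,0.0005,0.04],[0,0,0,0,-0.0028,0.001,0.04],[0,0,0,0,-0.0028,0.001,0.04],[0,0,0,0,0.002,-0.0007,0.04],[0,0,0,0,0.015,-0.0055,0.04],[0,0,0,0,0.028,-0.0103,0.04],[0,0,0,0,0.028,-0.0103,0.04],[0,0,0,0,0.028,-0.0103,0.04]]'
python3 - <<'E'
from h import *
ims=[robot.get_image('top')['pixels'].astype(np.float32) for _ in range(6)];m=np.mean(ims,0)
s=np.mean([robot.get_image('side')['pixels'].astype(np.float32) for _ in range(3)],0)
np.save('t.npy',m)
f=lambda x:np.clip((x/255)**.6*255,0,255)
a=cv2.resize(f(m[165:240,310:385]),(480,480),interpolation=2);b=cv2.resize(f(s[225:285,322:385]),(320,305),interpolation=2)
c=np.zeros((480,800,3));c[:,:480]=a;c[:305,480:]=b
cv2.imwrite('pics/c6.png',np.clip(c[:,:,::-1],0,255).astype(np.uint8))
E
```

```text
clock: 6.85
tcp_pos: [587.5, 103.3, 25.2]
tool_rot: [-2.792, -0.0, 3.084]
force: [1.0, 0.2, 0.6]
opening: 40.0
grasp_force: 0.0
```

View pics/c6.png

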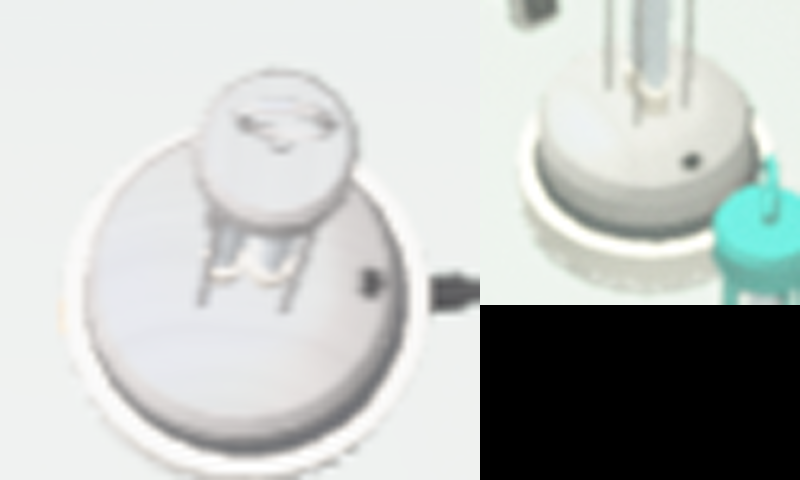

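The foot now shows an almost even rim. In the crop its edges are at x 86 and 400 against the plinth's outer edges at 66 and 428, with the foot's bottom at y≈452.

```bash
python3 - <<'E'
from h import *
t=robot.get_image('top')
f=lambda c,z:cast(t,np.array(c)/6.4-.42+[310,165],z).round(1).tolist()
print('foot L,R',f([[86,290],[400,290]],48),'foot bottom',f([[245,440],[245,452]],35),'plinth outer L,R,bottom',f([[66,295],[428,295],[245,476]],30),'inset R',f([[410,295]],30))
P=np.array([582.8,-3.9]);m=cv2.GaussianBlur(np.load('t.npy'),(0,0),.6)
for z in(48,):
  for off in range(1):
    e=edge(t,P,46,z,np.radians(np.r_[95:200:5]),5,img=m);print([(round(np.degrees(a)),round(float(r),1),round(float(g),1)) for a,r,g in e]);print(fit(e[e[:,2]>1.5],P,46))
print([ (n,proj(t,[[582.8,-3.9+y,z]]).round(2)) for n,y,z in(('fl',46,48),('fr',-46,48),('pl',54,30),('pr',-54,30))])
E
```

```text
foot L,R [[581.2, 43.7], [580.4, -47.5]] foot bottom [[538.8, -2.6], [535.2, -2.5]] plinth outer L,R,bottom [[583.9, 49.4], [582.9, -58.0], [528.9, -2.7]] inset R [[583.0, -52.6]]
[(95, 49.4, 4.9), (100, 50.0, 4.7), (105, 49.4, 5.5), (110, 50.0, 6.0), (115, 49.7, 8.4), (120, 50.9, 9.8), (125, 50.3, 10.0), (130, 50.3, 12.4), (135, 50.9, 11.5), (140, 50.9, 12.6), (145, 50.9, 15.4), (150, 50.9, 13.4), (155, 50.3, 12.9), (160, 50.9, 14.2), (165, 50.9, 13.0), (170, 50.3, 12.9), (175, 50.9, 10.6), (180, 50.9, 11.6), (185, 50.9, 12.2), (190, 50.3, 15.4), (195, 50.6, 13.8)]
(array([578.23995089,  -1.48203871]), array([0.79474917, 1.00354732, 0.03954454, 0.29755589, 0.31253987,
       0.60657964, 0.23591593, 0.44212855, 0.00924897, 0.134745  ,
       0.21785718, 0.25772082, 0.85390921, 0.20649257, 0.11593577,
       0.58282739, 0.19037566, 0.40299112, 0.65251662, 0.33787146,
       0.95296031]))
[('fl', array([[323.84, 209.03]])), ('fr', array([[373.34, 208.61]])), ('pl', array([[319.55, 211.22]])), ('pr', array([[376.42, 210.75]]))]
```

The offset is about +2 mm in y and x is within about 2 mm, so it is already inside tolerance. I'll add a final 2 mm nudge, then withdraw and lift.

```bash
python3 -m jog '[[0,0,0,0,-0.014,0.0051,0.04],[0,0,0,0,-0.025,0.0091,0.04],[0,0,0,0,-0.029,0.0106,0.04],[0,0,0,0,-0.0308,0.0112,0.04],[0,0,0,0,-0.0325,0.0118,0.04],[0,0,0,0,-0.0325,0.0118,0.04],[0,0,0,0,-0.022,0.008,0.04],[0,0,0,0,0,0,0.04]]' && python3 -m jog '[[0,0,0,0,0,0,0.04],[0,0,0,0,-0.0103,-0.0282,0.04],[0,0,0,0,-0.0205,-0.0564,0.04],[0,0,0,0,-0.0205,-0.0564,0.04],[0,0,0,0,-0.0205,-0.0564,0.04]]'
python3 - <<'E'
from h import *
m=np.mean([robot.get_image('top')['pixels'].astype(np.float32) for _ in range(6)],0)
s=np.mean([robot.get_image('side')['pixels'].astype(np.float32) for _ in range(3)],0)
f=lambda x:np.clip((x/255)**.6*255,0,255)
a=cv2.resize(f(m[165:240,310:385]),(480,480),interpolation=2);b=cv2.resize(f(s[165:285,322:402]),(320,480),interpolation=2)
cv2.imwrite('pics/c7.png',np.clip(np.hstack([a,b])[:,:,::-1],0,255).astype(np.uint8))
E
```

```text
clock: 8.15
tcp_pos: [587.4, 102.1, 25.4]
tool_rot: [-2.791, -0.0, 3.081]
force: [0.2, -0.1, 0.3]
opening: 40.1
grasp_force: 0.0
clock: 8.65
tcp_pos: [588.1, 102.9, 86.2]
tool_rot: [-2.793, 0.002, 3.083]
force: [0.1, 0.8, -0.9]
opening: 40.0
grasp_force: 0.0
```

View pics/c7.png

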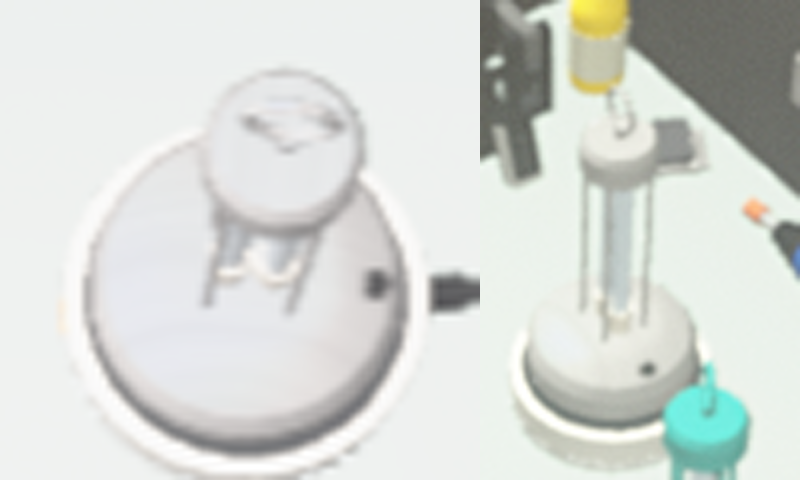

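The lamp moved about 6 crop px (1.7 mm). It stands upright, the foot's edges are at x≈90 and 406 with an even rim, and the hand is clear.

```bash
python3 -c "
from bench import robot
print(robot.finish_job())"
```

```text
the job is handed in; nothing more can be done
None
```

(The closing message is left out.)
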